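# Nest the counter pans with their handles fanned

## Robot

A 6-joint arm with a two-finger parallel gripper is mounted at the origin on the work surface. World frame = base frame: x ahead of the robot, y to its left, z up, the work surface at z = 0. Lengths are in mm, angles in rad, forces in N, time in s.
With the tool pointing down it reaches from about 425 to 950 mm from the base axis. Payload 3.5 kg.
Tool frame: the origin (TCP) lies at the very end of the fingers, on their centre line; the grasp point (between the pads) lies ctrl.grip_point_offset behind it (ctrl.grip_point_offset is the distance from the TCP to the grasp point, in mm); z points along the fingers, y is the direction in which the jaws open and shut (so a half turn about z gives the same grasp; the last joint's range is limited). The gripper opens to 85 mm and grips with 20 to 120 N. Pads are 22 mm wide; open, the fingers measure 114 mm over their backs; the gripper's body (76 mm by 85 mm) begins 54 mm behind the grasp point. The pads swing forward as they close: fully open they stand 13 mm farther back than shut.
Start: joints at [-1.351, 0.286, 1.577, -0, 1.279, -0.15], TCP at [243.987, -629.346, 231.325] pointing down, gripper open.
Joint ranges: [-2.77, 2.77], [-0.9, 2.22], [0.21, 2.48], [-1.53, 4.67], [0.24, 2.81], [-2.84, 2.84]. Speed limits (rad/s): [2.79, 2.79, 3.14, 3.14, 3.14, 3.14].

## Interface

Orientations are given as a rotation vector (axis times angle).
In Python, from workcell import readout, read_camera, camera_model, ticket, spotter, ctrl gives the robot as it stands. The module is installed in compiled form; this text tells all that it offers.
- The arm moves only by the tool arm_command, never from a script. Its argument "motion" is a list of rows, each an object with "gripper": the finger opening in mm, from 0 to 85.4; "translation": the shift along the world's x, y, z in mm, a list of three; "turn": the turn about the world's z in rad. A call has 1 to 8 rows; each row shifts and turns the commanded pose from where the row before left it; what a row does not reach is not made up. A row lasts 1/10 s, in which the tool goes at most 50 mm and 8.59 degrees, less where a joint would pass 70% of its speed; a pose out of reach is approached as far as the arm can. A call with a gripper value outside its range is refused whole. The fingers move at their own pace and stop on an object; "newtons" is the grip in N (left out, the last holds). Time passes only in rows, so rows that do not move let the fingers close. It gives the time, the measured TCP pose, the force and the opening at its end, in the units of the state.
- readout.sense(): the state, without advancing time (a new reading comes with each control period).
- read_camera(name): name is "scene" or "top" or "wrist"; returns the picture (384x512x3 uint8, blue, green, red); there is no depth.
- camera_model(name): a dict with "fovy" (degrees; the focal length in pixels is half the picture's height over the tangent of half this angle, whatever the lens; pixels are square), "cx", "cy" (the principal point, pixels), "k1" (the pictures are not rectified: a ray, as slopes to the right and down, at radius r is drawn at 1 + k1 r^2 times it, then the intrinsics apply), "T" (4x4, takes a point from camera to world coordinates). Camera axes: x right, y down, z forward; pixel columns grow to the right and rows downward; lengths in mm; the calibration is good to about 2 mm. A picture is of the moment at which its call begins: read the wrist's pose just before it. camera_model takes no time and is no camera call; for the wrist camera it gives the pose at the moment of the call.
- ticket.job_done(): hands the job in, once; it reports no verdict.
Trained networks look in the newest picture that a camera, given by its name, has taken for a name from the list of things; names that differ only in an ending like _2 or _b are one class to them, and where a whole thing is asked for, a point or a joint stands for the part that bears it (a point fixed in the world has none). Each returns a list of dicts, best first, with "confidence" (0 to 1); they miss things now and then, are a little off and sometimes report something else, mostly with a low value. They report only what shows in the picture. A call takes as long as a camera call. They do not tell look-alikes from the thing itself.
- spotter.boxes_of(query, camera): "point" ([x, y, z] in mm, in world coordinates, good to about 4 mm: the middle of the surface that is visible of it).
- spotter.masks_of(query, camera): "region" (384x512 bool, what is visible of it).
The state is a dict: "time_s": time; "joints": joint angles; "dq": joint speeds; "tau": joint torques, N m; "tool_pos": TCP position; "tcp_rot": TCP orientation; "contact_force": force on the tool from outside, world axes, zero at the start; "moment": the same for the moment, N m; "finger_gap": finger opening in mm.
Only numpy, scipy, OpenCV 4.12 (cv2) and the standard library are available. Lean on these libraries where they do the work, as an engineer would, in place of code of your own. Each camera call takes 0.05 s, during which the arm holds its last target. There are 200 camera calls.

## Task

The parts pans on the counter were stacked carelessly: the medium pan lies crooked in the large one, its handle riding on the rim. First work its handle round until it drops into the yellow-marked notch in the large pan's rim and the pan sits flat; then nest the small pan in the medium one, its handle down in the medium pan's own notch, so that the three handles stand fanned. Leave the large pan standing where it is, do not disturb the boxes and the filter, and let go of everything.

Things in the scene. Friction and masses are not known exactly. Their poses are not given: they have to be found in the camera images.
- pan_large: Dark steel pan, green handle, loose, 0.95 kg, standing on the counter. Outer radius 84 mm, inner 80, height 50; floor of all pans 5 mm thick, wall 4. Handle flat and level along own +x, 84 to 169 mm from the axis, underside 35 mm up; all handles are 16 mm wide, 10 thick. Origin: centre of the underside, z up the axis.
- large_notch (a point): Middle of the one notch in the large pan's rim, at rim height (50 mm above its underside), 82 mm from its axis, 45 degrees anticlockwise (from above) of its handle. 20 mm wide, 12 deep, yellow paint on both sides. A 16 mm handle in it has 2 mm play each side. Axes as the pan's.
- medium_mid (a point): Centre of the medium pan (steel, blue handle, about 0.3 kg), on its axis, 29 mm above its underside; x along the handle, z up the axis. Outer radius 75 mm, inner 71, height 58; 5 mm play all round in the large pan. Starts tilted 0.065 rad in it, handle on the rim within 0.25 rad of handle over handle. Home, its underside is 5 mm above the counter.
- medium_neck (a point): Point of the medium pan's handle that belongs in the large pan's notch: 82 mm from its axis, mid-thickness. Handle: 75 to 180 mm from the axis, underside 35 mm above the pan's underside (40 mm over the counter when home). Pushed sideways it turns the pan with 1 to 3 N; over the notch it drops 10 mm and the notch's side then stops it. Axes as the pan's.
- medium_notch (a point): Middle of the one notch in the medium pan's rim, at rim height (58 mm above its underside), 73 mm from its axis, 45 degrees anticlockwise of the medium pan's own handle. 20 mm wide, 12 deep, yellow paint on both sides. Axes as the medium pan's.
- small_mid (a point): Centre of the small pan (aluminium, red handle, about 0.24 kg), on its axis, 30 mm above its underside; x along the handle, z up the axis. Outer radius 66 mm, height 60, no notch; 5 mm play all round in the medium pan. Starts standing on the counter. Home, its underside is 10 mm above the counter; off the notch it lies tilted by about 0.07 rad.
- small_neck (a point): Point of the small pan's handle that belongs in the medium pan's notch: 73 mm from its axis, mid-thickness. Handle: 66 to 171 mm from the axis, underside 43 mm above the pan's underside (53 mm over the counter when home, clear of the large rim). The pan can be carried level by pinching it from above 112 mm from the axis. Axes as the pan's.
- carton: Bystander: brown carton 60 x 120 x 70 mm high beyond the pans; origin at the centre of its underside.
- oil_filter: Bystander: blue oil filter can, 76 mm across, 88 mm high, left of the pans; origin at the centre of its underside.
- parts_box: Bystander: white and blue parts box 90 x 140 x 55 mm high, right of the pans; origin at the centre of its underside.
There are look-alikes about, which are no part of the job. What is shaped like the part that bears small_mid but orange or pink is not meant.

How it is judged:
By the outcome, as a careful person would: the job done as asked, in the order asked, and still so for the second after the job is handed in, with the robot touching nothing.
It also fails if it takes over 72 s, if anything falls off the work surface, if the arm or the gripper's body presses on something with over 40 N, if the wrist force passes 120 N, or if a joint passes its speed limit or range.

## Working session

There is one attempt and no reset: what is moved stays moved. The work goes in short steps, Python scripts to look and compute and a tool call to move; the robot and the scene stay as the last step left them, time stands still between calls to the robot, and variables do not carry over. Pictures are saved under pics/ and viewed, about 8 in all and at most 12, crops included, and the job is handed in when it is done.

Besides the shell and the picture viewer there is one more tool, called after "Emit:" as name([rows], argument=value, ...), one row to a line, values as JSON. arm_command: Moves the arm, as the interface text tells. Its arguments: {"type":"object","properties":{"motion":{"type":"array","items":{"type":"object","properties":{"gripper":{"type":"number"},"translation":{"type":"array","items":{"type":"number"}},"turn":{"type":"number"}}}},"newtons":{"type":"number"}},"required":["motion"]}

```bash
mkdir -p pics; cat > h.py <<'E'
import numpy as np, cv2
from workcell import readout, read_camera, camera_model, ticket, spotter, ctrl
def K(m):
    f=192/np.tan(np.radians(m["fovy"])/2); return f
def ray(m,u,v):
    f=K(m); d=np.array([(u-m["cx"])/f,(v-m["cy"])/f]); s=d.copy()
    for _ in range(20): s=d/(1+m["k1"]*(s@s))
    T=np.array(m["T"]); return T[:3,3],T[:3,:3]@np.array([s[0],s[1],1])
def atz(m,u,v,z):
    o,d=ray(m,u,v); return o+d*(z-o[2])/d[2]
def proj(m,P):
    T=np.array(m["T"]); c=T[:3,:3].T@(np.array(P,float)-T[:3,3]); s=c[:2]/c[2]
    return s*(1+m["k1"]*(s@s))*K(m)+[m["cx"],m["cy"]]
E
python3 - <<'E'
from h import *
s=readout.sense(); print({k:np.round(v,3).tolist() for k,v in s.items()}, ctrl.grip_point_offset)
for c in("top","scene"):
    im=read_camera(c); cv2.imwrite(f"pics/{c}0.png",im); m=camera_model(c); print(c,m["fovy"],m["k1"],np.round(m["T"],2).tolist())
    if c=="top":
        for n in["pan_large","large_notch","medium_mid","medium_neck","medium_notch","small_mid","small_neck","carton","oil_filter","parts_box"]:
            print(n,[(np.round(b["point"]).tolist(),round(b["confidence"],2)) for b in spotter.boxes_of(n,c)])
E
```

```text
{'time_s': 0.0, 'joints': [-1.351, 0.287, 1.578, -0.0, 1.279, -0.15], 'dq': [0.0, -0.0, 0.0, -0.001, 0.0, -0.002], 'tau': [0.001, -40.598, -29.263, -0.0, 0.006, 0.0], 'tool_pos': [243.837, -628.707, 229.923], 'tcp_rot': [-3.086, -0.577, 0.0], 'contact_force': [0.003, -0.916, 0.521], 'moment': [-0.071, 0.066, 0.054], 'finger_gap': 85.326} 18.700000000000003
top 55.47542186985241 -0.03257409969843173 [[-0.01, -0.99, 0.1, 441.2], [-1.0, 0.01, 0.01, -55.3], [-0.01, -0.1, -0.99, 1347.76], [0.0, 0.0, 0.0, 1.0]]
pan_large [([552.0, -194.0, 42.0], 0.69)]
large_notch [([557.0, -196.0, 46.0], 0.76)]
medium_mid [([613.0, -175.0, 20.0], 0.73)]
medium_neck [([608.0, -170.0, 20.0], 0.87)]
medium_notch [([613.0, -173.0, 19.0], 0.75)]
small_mid [([593.0, 191.0, 8.0], 0.96), ([307.0, -216.0, 5.0], 0.7), ([318.0, 410.0, 2.0], 0.62)]
small_neck [([590.0, 191.0, 6.0], 0.91), ([305.0, -218.0, 9.0], 0.77), ([319.0, 407.0, 3.0], 0.67), ([330.0, 4.0, 8.0], 0.64)]
carton [([780.0, 4.0, 71.0], 0.64), ([609.0, -172.0, 20.0], 0.4)]
oil_filter [([575.0, 435.0, 83.0], 0.67)]
parts_box [([555.0, -505.0, 54.0], 0.82)]
scene 50.561028385488044 -0.13135891388791035 [[-0.86, 0.39, -0.32, 1014.49], [0.5, 0.69, -0.52, 752.43], [0.01, -0.61, -0.79, 1242.73], [0.0, 0.0, 0.0, 1.0]]
```

```bash
python3 -c "
import cv2;cv2.imwrite('pics/c0.png',cv2.vconcat([cv2.imread('pics/top0.png')]))"
```

```text
(no output)
```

View pics/top0.png

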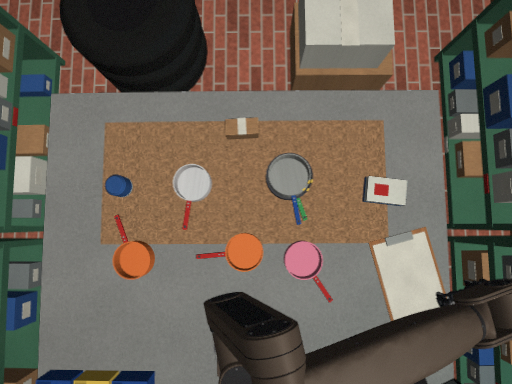

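View pics/scene0.png

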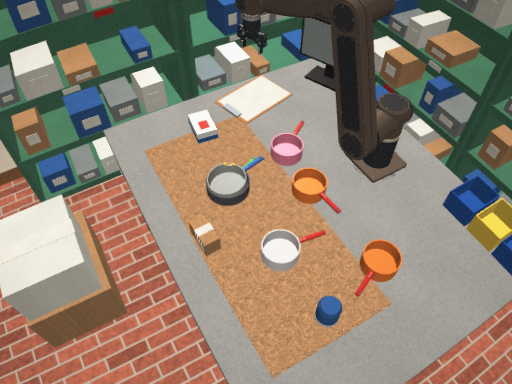

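```bash
cat > meas.py <<'E'
from h import *
def colors(im):
    h=cv2.cvtColor(im,cv2.COLOR_BGR2HSV); H,S,V=cv2.split(h)
    return dict(blue=(H>105)&(H<130)&(S>130)&(V>50),green=(H>50)&(H<90)&(S>100)&(V>50),red=((H<6)|(H>172))&(S>130)&(V>60),yellow=(H>20)&(H<34)&(S>130)&(V>110))
def blob(mask,u,v,r):
    y,x=np.nonzero(mask); k=np.hypot(x-u,y-v)<r; return x[k],y[k]
def line(m,mask,u,v,r,z):
    x,y=blob(mask,u,v,r); P=np.array([atz(m,a,b,z)[:2] for a,b in zip(x,y)]); c=P.mean(0)
    w=np.linalg.svd(P-c)[2][0]; t=(P-c)@w
    return c,w,t.min(),t.max(),len(P)
E
python3 - <<'E'
from meas import *
im=cv2.imread("pics/top0.png"); m=camera_model("top"); C=colors(im)
for n,u,v,r,z in[("blue",297,212,22,50),("green",302,210,22,45),("red",187,216,22,53)]:
    c,w,a,b,k=line(m,C[n],u,v,r,z); print(n,c.round(1),np.degrees(np.arctan2(w[1],w[0])).round(1),(c+a*w).round(),(c+b*w).round(),k)
x,y=blob(C["yellow"],290,176,40)
for a,b in zip(x,y): print(a,b,atz(m,a,b,50)[:2].round(),end=";")
a=cv2.resize(im[140:235,240:340],None,fx=5,fy=5,interpolation=cv2.INTER_CUBIC); b=cv2.resize(im[150:245,140:200],None,fx=5,fy=5,interpolation=cv2.INTER_CUBIC)
cv2.imwrite("pics/crop1.png",cv2.hconcat([a,b]))
for n in("pan_large","medium_mid","small_mid"):
    spotter.boxes_of(n,"top")
    for q in spotter.masks_of(n,"top")[:1]:
        yy,xx=np.nonzero(q["region"]); print(n,xx.min(),xx.max(),yy.min(),yy.max(),len(xx)); np.save(n+".npy",q["region"])
E
```

```text
blue [ 490.1 -187.8] -170.1 [ 539. -179.] [ 442. -196.] 88
green [ 491.3 -208. ] -162.7 [ 532. -195.] [ 454. -220.] 80
red [473.3 200.4] 171.6 [524. 193.] [424. 208.] 120
311 179 [ 599. -244.];312 179 [ 599. -248.];309 180 [ 595. -237.];310 180 [ 595. -241.];311 180 [ 595. -244.];312 180 [ 595. -248.];308 181 [ 592. -233.];309 181 [ 592. -237.];310 181 [ 592. -241.];311 181 [ 592. -244.];312 181 [ 592. -248.];308 182 [ 588. -233.];309 182 [ 588. -237.];310 182 [ 588. -240.];311 182 [ 588. -244.];308 183 [ 585. -233.];309 183 [ 585. -237.];304 188 [ 567. -219.];308 188 [ 567. -233.];303 189 [ 563. -215.];304 189 [ 563. -219.];307 189 [ 563. -229.];308 189 [ 563. -233.];306 190 [ 560. -226.];307 190 [ 559. -229.];pan_large 265 312 166 219 240
small_mid 112 154 215 279 1542
```

View pics/crop1.png

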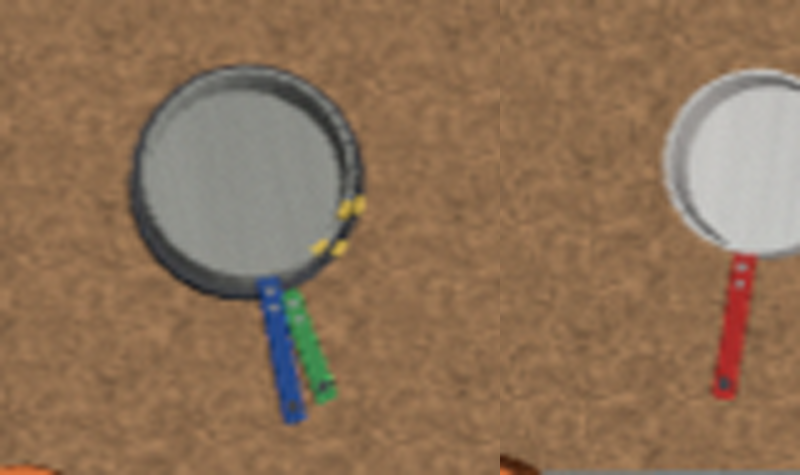

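Emit:
arm_command([
  {"translation":[20,43,0],"gripper":0,"turn":-0.03},
  {"translation":[20,43,0],"gripper":0,"turn":-0.03},
  {"translation":[20,43,0],"gripper":0,"turn":-0.03},
  {"translation":[20,43,0],"gripper":0,"turn":-0.03},
  {"translation":[20,43,0],"gripper":0,"turn":-0.03},
  {"translation":[20,43,0],"gripper":0,"turn":-0.03},
  {"translation":[20,43,0],"gripper":0},
  {"translation":[20,43,0],"gripper":0},
], newtons=60)

```text
invalid input
```

Emit:
arm_command([
  {"translation":[20,43,0],"gripper":0},
  {"translation":[20,43,0],"gripper":0},
  {"translation":[20,42,0],"gripper":0},
  {"translation":[0,0,0],"gripper":0},
  {"translation":[0,0,0],"gripper":0},
])

```text
invalid input
```

```bash
python3 - <<'E'
from meas import *
s=readout.sense(); print(s["time_s"],np.round(s["tool_pos"]),np.round(s["tcp_rot"],3),s["finger_gap"],np.round(s["contact_force"],2))
m=camera_model("wrist"); im=read_camera("wrist"); cv2.imwrite("pics/w1.png",im); print(m["fovy"],np.round(m["T"],2).tolist())
C=colors(im)
for n in C: print(n,C[n].sum())
E
```

```text
0.9 [ 244. -629.  231.] [ 3.088  0.578 -0.   ] 85.52678933714775 [-0.59 -0.17 -0.02]
68.4348853093223 [[0.36, -0.89, -0.29, 318.83], [-0.93, -0.34, -0.11, -600.9], [-0.0, 0.31, -0.95, 373.96], [0.0, 0.0, 0.0, 1.0]]
blue 210
green 6701
red 351
yellow 0
```

View pics/w1.png

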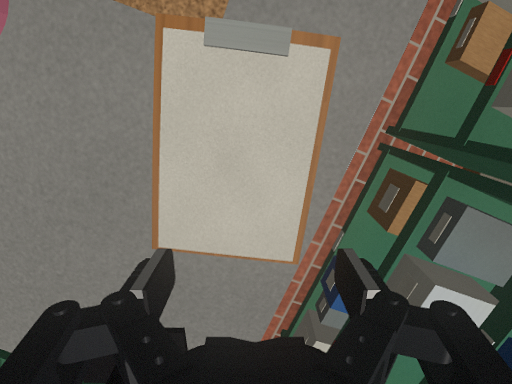

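Emit:
arm_command([
  {"translation":[20,43,0],"gripper":0,"turn":-0.03},
  {"translation":[20,43,0],"gripper":0,"turn":-0.03},
  {"translation":[20,43,0],"gripper":0,"turn":-0.03},
  {"translation":[20,43,0],"gripper":0,"turn":-0.03},
  {"translation":[20,43,0],"gripper":0,"turn":-0.03},
  {"translation":[20,43,0],"gripper":0,"turn":-0.03},
  {"translation":[20,43,0],"gripper":0,"turn":0},
  {"translation":[20,43,0],"gripper":0,"turn":0},
], newtons=60)

```text
time_s: 1.75
tool_pos: [404.5, -283.6, 231.7]
tcp_rot: [3.127, 0.297, 0.001]
contact_force: [0.6, -1.2, -0.3]
finger_gap: -0.4
```

Emit:
arm_command([
  {"translation":[20,43,0],"gripper":0,"turn":0},
  {"translation":[20,43,0],"gripper":0,"turn":0},
  {"translation":[20,42,0],"gripper":0,"turn":0},
  {"translation":[0,0,0],"gripper":0,"turn":0},
  {"translation":[0,0,0],"gripper":0,"turn":0},
])

```text
time_s: 2.25
tool_pos: [464.2, -156.5, 231.5]
tcp_rot: [3.126, 0.302, 0.0]
contact_force: [0.3, -0.9, 0.5]
finger_gap: -0.0
```

```bash
python3 - <<'E'
from meas import *
s=readout.sense(); print(s["time_s"],np.round(s["tool_pos"]),np.round(s["tcp_rot"],3),s["finger_gap"],np.round(s["contact_force"],2),np.round(s["joints"],2))
m=camera_model("wrist"); im=read_camera("wrist"); cv2.imwrite("pics/w2.png",im); np.save("w2T.npy",m["T"])
C=colors(im)
for n in C: print(n,C[n].sum())
E
```

```text
2.25 [ 464. -156.  231.] [3.126 0.302 0.   ] -0.01872508596962092 [ 0.3  -0.91  0.45] [-0.53 -0.13  2.02 -0.    1.25  0.85]
blue 1073
green 767
red 772
yellow 297
```

View pics/w2.png

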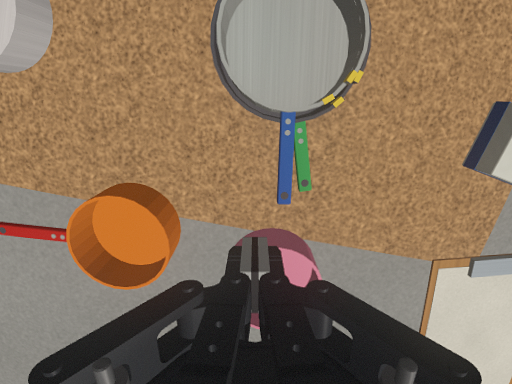

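```bash
python3 - <<'E'
from meas import *
im=cv2.imread("pics/w2.png"); m=camera_model("wrist"); m["T"]=np.load("w2T.npy"); C=colors(im)
for n,u,v,r,z in[("blue",286,157,55,63),("green",303,157,45,45)]:
    c,w,a,b,k=line(m,C[n],u,v,r,z); print(n,c.round(1),np.degrees(np.arctan2(w[1],w[0])).round(1),(c+a*w).round(),(c+b*w).round(),k)
x,y=blob(C["yellow"],343,90,40); P=np.array([atz(m,a,b,52)[:2] for a,b in zip(x,y)],np.float32)
_,lab,cen=cv2.kmeans(P,4,None,(3,50,.1),10,0); print(cen.round(1))
# large rim near arc: guess fit by sampling projected circle gradient
from scipy.optimize import minimize
g=cv2.GaussianBlur(cv2.cvtColor(im,cv2.COLOR_BGR2GRAY),(0,0),1).astype(np.float32)
def val(cx,cy,r,z,A):
    q=np.array([proj(m,[cx+r*np.cos(a),cy+r*np.sin(a),z]) for a in A],np.float32)
    return cv2.remap(g,q[:,:1],q[:,1:],1)[:,0]
A=np.radians(np.r_[-255:-185:3,-150:-125:3,-105:-95:3])+0
f=lambda p:-(val(p[0],p[1],86.5,50,A)-val(p[0],p[1],82,50,A)).mean()
best=min(((f((x,y)),x,y) for x in range(600,632,2) for y in range(-185,-155,2)));print(best,minimize(f,best[1:],method="Nelder-Mead").x)
E
```

```text
blue [ 492.7 -186.7] -169.8 [ 541. -178.] [ 440. -196.] 1072
green [ 493.7 -207.9] -161.9 [ 533. -195.] [ 454. -221.] 767
[[ 562.5 -230.4]
 [ 593.  -244.9]
 [ 589.5 -237.9]
 [ 562.8 -219.3]]
(np.float32(-36.19381), 614, -165) [ 614.32538428 -164.81889946]
```

```bash
python3 - <<'E'
import numpy as np
c=np.array([614.5,-167])
for t in range(-170,-112,4):
    a=np.radians(t); print(t,(c+150*np.array([np.cos(a),np.sin(a)])+22*np.array([np.sin(a),-np.cos(a)])).round(1))
E
```

```text
-170 [ 463.  -171.4]
-166 [ 463.6 -181.9]
-162 [ 465.  -192.4]
-158 [ 467.2 -202.8]
-154 [ 470. -213.]
-150 [ 473.6 -222.9]
-146 [ 477.8 -232.6]
-142 [ 482.8 -242. ]
-138 [ 488.3 -251. ]
-134 [ 494.5 -259.6]
-130 [ 501.2 -267.8]
-126 [ 508.5 -275.4]
-122 [ 516.4 -282.5]
-118 [ 524.7 -289.1]
-114 [ 533.4 -295.1]
```

Emit:
arm_command([
  {"translation":[0,0,-45],"gripper":0,"turn":0},
  {"translation":[0,0,-45],"gripper":0,"turn":0},
  {"translation":[0,0,-45],"gripper":0,"turn":0},
  {"translation":[0,0,-46],"gripper":0,"turn":0},
  {"translation":[0,0,0],"gripper":0,"turn":0},
])

```text
time_s: 2.8
tool_pos: [458.2, -156.0, 43.7]
tcp_rot: [-3.119, -0.292, 0.02]
contact_force: [-0.3, 0.9, 0.6]
finger_gap: 0.0
```

Emit:
arm_command([
  {"translation":[0,0,0],"gripper":0,"turn":0},
  {"translation":[0,0,0],"gripper":0,"turn":0},
])

```text
time_s: 3.0
tool_pos: [465.9, -159.3, 53.3]
tcp_rot: [3.124, 0.295, 0.007]
contact_force: [0.2, 0.2, 0.5]
finger_gap: 0.2
```

Emit:
arm_command([
  {"translation":[0,-5,0],"gripper":0,"turn":0},
  {"translation":[0,-5,0],"gripper":0,"turn":0},
  {"translation":[0,-3,0],"gripper":0,"turn":0},
  {"translation":[0,-3,0],"gripper":0,"turn":0},
])

```text
time_s: 3.4
tool_pos: [464.4, -173.7, 51.1]
tcp_rot: [3.127, 0.297, 0.002]
contact_force: [1.0, 1.0, 0.4]
finger_gap: -0.1
```

Emit:
arm_command([
  {"translation":[0,-5,-1],"gripper":0,"turn":0.035},
  {"translation":[0,-5,-1],"gripper":0,"turn":0.035},
  {"translation":[0.5,-5,0],"gripper":0,"turn":0.035},
  {"translation":[0.5,-5,0],"gripper":0,"turn":0.035},
  {"translation":[1,-5,0],"gripper":0,"turn":0.035},
  {"translation":[1,-5,0],"gripper":0,"turn":0.035},
  {"translation":[1.5,-5,0],"gripper":0,"turn":0.035},
  {"translation":[1.5,-5,0],"gripper":0,"turn":0.035},
])

```text
time_s: 4.2
tool_pos: [469.8, -213.2, 48.3]
tcp_rot: [-3.054, -0.733, 0.001]
contact_force: [-0.5, 1.6, 2.0]
finger_gap: 0.1
```

```bash
cat > chk.py <<'E'
from meas import *
import sys
s=readout.sense(); print(s["time_s"],np.round(s["tool_pos"],1),np.round(s["tcp_rot"],3),np.round(s["contact_force"],1))
m=camera_model("top"); im=read_camera("top"); C=colors(im)
for n,z in[("blue",float(sys.argv[1])),("green",45)]:
    x,y=blob(C[n],298,190,50); k=np.zeros(im.shape[:2],bool); k[y,x]=1
    c,w,a,b,N=line(m,k,298,190,50,z); print(n,c.round(1),np.degrees(np.arctan2(w[1],w[0])).round(1)%180-180,(c+a*w).round(),(c+b*w).round(),N)
if len(sys.argv)>2: cv2.imwrite("pics/"+sys.argv[2],cv2.resize(im[130:240,230:350],None,fx=5,fy=5,interpolation=2))
E
python3 chk.py 60
```

```text
4.2 [ 469.8 -213.2   48.3] [-3.054e+00 -7.330e-01  1.000e-03] [-0.5  1.6  2. ]
blue [ 539.3 -198.1] -50.400000000000006 [ 544. -204.] [ 536. -194.] 10
green [ 527.1 -193.4] -25.5 [ 532. -196.] [ 522. -191.] 8
```

```bash
cat > chkw.py <<'E'
from meas import *
import sys
s=readout.sense(); print(s["time_s"],np.round(s["tool_pos"],1),np.round(s["tcp_rot"],3),np.round(s["contact_force"],1))
m=camera_model("wrist"); im=read_camera("wrist"); C=colors(im)
for n,z in[("blue",float(sys.argv[1])),("green",45)]:
    k,lab,st,_=cv2.connectedComponentsWithStats(C[n].astype(np.uint8)); 
    for i in (1+np.argsort(-st[1:,4]))[:2]:
        if st[i,4]<60: continue
        y,x=np.nonzero(lab==i); P=np.array([atz(m,a,b,z)[:2] for a,b in zip(x,y)]); c=P.mean(0); w=np.linalg.svd(P-c,full_matrices=False)[2][0]; t=(P-c)@w
        print(n,c.round(1),(np.degrees(np.arctan2(w[1],w[0]))%180-180).round(1),(c+t.min()*w).round(),(c+t.max()*w).round(),len(x))
x=np.argwhere(C["yellow"])
if len(x)>20:
    P=np.array([atz(m,b,a,52)[:2] for a,b in x],np.float32); print(cv2.kmeans(P,4,None,(3,50,.1),10,0)[2].round(1).tolist())
if len(sys.argv)>2: cv2.imwrite("pics/"+sys.argv[2],im)
E
python3 chkw.py 62 w3.png
```

```text
4.25 [ 470.2 -214.1   48.5] [3.054 0.735 0.   ] [ 0.4  0.2 -0.2]
blue [ 510.4 -217.1] -150.4 [ 546. -197.] [ 467. -242.] 4993
green [ 502.8 -204. ] -156.7 [ 532. -192.] [ 474. -217.] 2462
[[562.4000244140625, -229.89999389648438], [617.0999755859375, -241.6999969482422], [583.5999755859375, -232.1999969482422], [591.7000122070312, -243.5]]
```

View pics/w3.png

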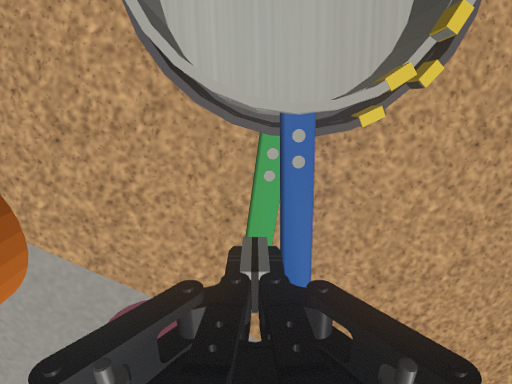

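Emit:
arm_command([
  {"translation":[1.7,-5,0],"gripper":0,"turn":0.035},
  {"translation":[1.8,-5,0],"gripper":0,"turn":0.035},
  {"translation":[2,-5,0],"gripper":0,"turn":0.035},
  {"translation":[2.2,-4.8,0],"gripper":0,"turn":0.035},
  {"translation":[2.4,-4.7,0],"gripper":0,"turn":0.035},
  {"translation":[2.5,-4.6,0],"gripper":0,"turn":0.035},
  {"translation":[2.7,-4.5,0],"gripper":0,"turn":0.035},
  {"translation":[2.8,-4.4,0],"gripper":0,"turn":0.035},
])

```text
time_s: 5.1
tool_pos: [487.8, -251.0, 48.2]
tcp_rot: [-2.922, -1.151, 0.001]
contact_force: [-0.9, 1.7, 1.3]
finger_gap: 0.1
```

Emit:
arm_command([
  {"translation":[0,0,-2],"gripper":0,"turn":0},
  {"translation":[0,0,-2],"gripper":0,"turn":0},
  {"translation":[0,0,-1],"gripper":0,"turn":0},
])

```text
time_s: 5.4
tool_pos: [487.8, -251.1, 42.9]
tcp_rot: [-2.923, -1.149, 0.001]
contact_force: [0.1, -0.5, 0.3]
finger_gap: 0.1
```

```bash
python3 chkw.py 62
```

```text
5.4 [ 487.8 -251.1   42.9] [-2.923e+00 -1.149e+00  1.000e-03] [ 0.1 -0.5  0.3]
blue [ 528.7 -242.6] -134.8 [ 557. -214.] [ 496. -276.] 5139
blue [ 545.4 -381.9] -6.7 [ 565. -384.] [ 527. -380.] 472
green [ 497.5 -207. ] -160.5 [ 533. -194.] [ 455. -222.] 3935
[[591.7000122070312, -243.89999389648438], [636.7999877929688, -237.6999969482422], [602.7000122070312, -237.6999969482422], [562.5999755859375, -230.89999389648438]]
```

Emit:
arm_command([
  {"translation":[2.3,-3.3,0],"gripper":0,"turn":0.026},
  {"translation":[2.3,-3.3,0],"gripper":0,"turn":0.026},
  {"translation":[2.4,-3.1,0],"gripper":0,"turn":0.026},
  {"translation":[2.5,-3.1,0],"gripper":0,"turn":0.026},
  {"translation":[2.6,-3,0],"gripper":0,"turn":0.026},
  {"translation":[2.6,-2.9,0],"gripper":0,"turn":0.026},
  {"translation":[2.7,-2.9,0],"gripper":0,"turn":0.026},
  {"translation":[2.8,-2.8,0],"gripper":0,"turn":0.026},
])

```text
time_s: 6.25
tool_pos: [508.4, -276.0, 43.3]
tcp_rot: [-2.786, -1.451, 0.0]
contact_force: [-0.1, 0.3, 1.0]
finger_gap: 0.1
```

```bash
python3 chkw.py 62
```

```text
6.25 [ 508.4 -276.    43.3] [-2.786 -1.451  0.   ] [-0.1  0.3  1. ]
blue [ 547.7 -259.7] -125.8 [ 571. -227.] [ 521. -297.] 5092
blue [ 575.2 -388.2] -30.6 [ 581. -392.] [ 569. -384.] 113
green [ 497.4 -207.8] -160.7 [ 533. -195.] [ 455. -223.] 4255
[[592.0, -244.6999969482422], [559.2999877929688, -228.5], [654.2999877929688, -238.3000030517578], [620.5, -244.1999969482422]]
```

Emit:
arm_command([
  {"translation":[2,-1.7,0],"gripper":0,"turn":0.017},
  {"translation":[2,-1.7,0],"gripper":0,"turn":0.017},
  {"translation":[2,-1.6,0],"gripper":0,"turn":0.017},
  {"translation":[2,-1.6,0],"gripper":0,"turn":0.017},
  {"translation":[2,-1.6,0],"gripper":0,"turn":0.017},
])

```text
time_s: 6.8
tool_pos: [518.2, -284.1, 43.2]
tcp_rot: [-2.723, -1.567, 0.001]
contact_force: [-2.4, -0.0, 0.4]
finger_gap: -0.0
```

```bash
python3 chkw.py 62
```

```text
6.8 [ 518.2 -284.1   43.2] [-2.723e+00 -1.567e+00  1.000e-03] [-2.4 -0.   0.4]
blue [ 555.9 -264.6] -121.0 [ 576. -230.] [ 532. -305.] 5076
green [ 497.3 -207.9] -160.7 [ 533. -195.] [ 455. -223.] 4449
[[562.0999755859375, -230.8000030517578], [660.4000244140625, -234.3000030517578], [592.0999755859375, -244.89999389648438], [627.0999755859375, -243.0]]
```

Emit:
arm_command([
  {"translation":[1.7,-1.3,0],"gripper":0,"turn":0.013},
  {"translation":[1.7,-1.3,0],"gripper":0,"turn":0.013},
  {"translation":[1.7,-1.2,0],"gripper":0,"turn":0.013},
])

```text
time_s: 7.15
tool_pos: [523.9, -287.9, 43.4]
tcp_rot: [2.692, 1.618, 0.001]
contact_force: [-0.3, -0.3, 1.3]
finger_gap: -0.2
```

```bash
python3 chkw.py 62
```

```text
7.15 [ 523.9 -287.9   43.4] [2.692e+00 1.618e+00 1.000e-03] [-0.3 -0.3  1.3]
blue [ 558.4 -267.9] -117.9 [ 576. -235.] [ 537. -308.] 4215
green [ 497.3 -208. ] -160.7 [ 533. -195.] [ 455. -223.] 4534
[[592.0, -246.10000610351562], [655.7000122070312, -234.1999969482422], [562.7999877929688, -231.3000030517578], [623.4000244140625, -244.10000610351562]]
```

Emit:
arm_command([
  {"translation":[-5,3,0],"gripper":0,"turn":0},
  {"translation":[-8,4,5],"gripper":0,"turn":0},
  {"translation":[0,0,30],"gripper":20,"turn":0},
  {"translation":[0,0,40],"gripper":40,"turn":0},
  {"translation":[0,0,40],"gripper":60,"turn":0},
  {"translation":[0,0,30],"gripper":60,"turn":0},
  {"translation":[0,0,0],"gripper":60,"turn":0},
  {"translation":[0,0,0],"gripper":60,"turn":0},
])

```text
time_s: 8.0
tool_pos: [510.2, -280.6, 189.4]
tcp_rot: [2.692, 1.617, 0.001]
contact_force: [-0.5, 0.0, -0.3]
finger_gap: 60.0
```

```bash
python3 chkw.py 50 w4.png; python3 -c "
from h import *; np.save('w4T.npy',camera_model('wrist')['T'])"
```

```text
8.0 [ 510.2 -280.6  189.4] [2.692e+00 1.617e+00 1.000e-03] [-0.5  0.  -0.3]
blue [ 555.8 -277.3] -117.7 [ 578. -235.] [ 531. -324.] 1262
blue [ 706.4 -686.8] -86.0 [ 705. -665.] [ 710. -738.] 206
green [ 495.3 -207.7] -160.6 [ 533. -195.] [ 455. -222.] 1152
[[622.2999877929688, -242.0], [592.2000122070312, -245.3000030517578], [562.2000122070312, -231.0], [653.5, -232.10000610351562]]
```

View pics/w4.png

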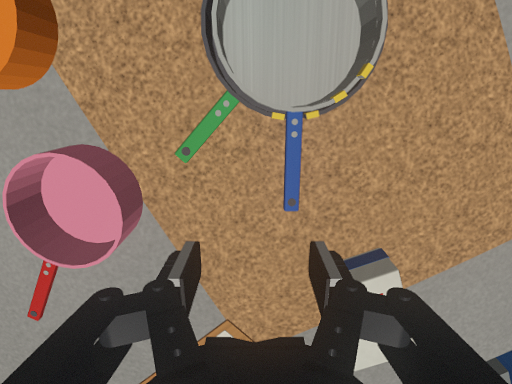

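```bash
python3 - <<'E'
from meas import *
m=camera_model("wrist"); m["T"]=np.load("w4T.npy"); im=cv2.imread("pics/w4.png"); C=colors(im)
k,lab,st,cen=cv2.connectedComponentsWithStats(C["yellow"].astype(np.uint8))
for i in range(1,k):
    if st[i,4]>5: print(cen[i].round(1),st[i,4],atz(m,*cen[i],50)[:2].round(1),atz(m,*cen[i],63)[:2].round(1))
c=np.array([614.7,-165.5])
for d in(-8,8):
  a=np.radians(-72.7); print(c+73*np.array([np.cos(a),np.sin(a)]))
y,x=np.nonzero(C["blue"]&(np.hypot(*np.meshgrid(np.arange(512)-293,np.arange(384)-160))<70))
for q in (y.argmin(),y.argmax()): print(x[q],y[q],atz(m,x[q],y[q],50).round(1))
# small pan via top image
E
python3 - <<'E'
import sys; sys.path.insert(0,'.')
from meas import *
im=read_camera("top"); m=camera_model("top"); C=colors(im)
c,w,a,b,k=line(m,C["red"],187,216,22,53); print(c,np.degrees(np.arctan2(w[1],w[0])),c+a*w,c+b*w,k)
for n,u,v in(("blue",303,205),("green",300,205)):
    c,w,a,b,k=line(m,C[n],u,v,30,48); print(n,c,np.degrees(np.arctan2(w[1],w[0])),c+a*w,c+b*w,k)
E
```

```text
[365.8  69.9] 121 [ 652.6 -231.3] [ 647.7 -230.3]
[339.4  96. ] 104 [ 621.3 -241.3] [ 617.9 -239.8]
[312.1 114.2] 88 [ 591.2 -244.5] [ 589.2 -242.9]
[277.6 115.7] 84 [ 561.2 -230.3] [ 560.6 -229.3]
[ 636.40836581 -235.19753836]
[ 636.40836581 -235.19753836]
287 112 [ 570.8 -231.4   50. ]
285 209 [ 525.2 -319.7   50. ]
[472.80992786 200.28817836] 171.49551902406586 [523.7748536  192.66734425] [423.53142696 207.65683975] 119
blue [ 563.73594082 -261.832211  ] 62.88452054498997 [ 553.50429371 -281.81328928] [ 575.9867578  -237.90795616] 45
green [ 494.80623875 -205.83603053] -161.63848653841904 [ 531.48360693 -193.66245106] [ 457.13620303 -218.33908614] 77
```

Emit:
arm_command([
  {"translation":[0,44,2],"gripper":60,"turn":-0.123},
  {"translation":[0,48,2],"gripper":60,"turn":-0.123},
  {"translation":[0,48,2],"gripper":60,"turn":-0.123},
  {"translation":[0,48,2],"gripper":60,"turn":-0.123},
  {"translation":[0,48,2],"gripper":60,"turn":-0.123},
  {"translation":[0,48,0],"gripper":60,"turn":-0.123},
  {"translation":[-5,48,0],"gripper":60,"turn":-0.123},
  {"translation":[-5,48,0],"gripper":60,"turn":-0.123},
], newtons=80)

```text
time_s: 8.9
tool_pos: [498.7, 101.1, 196.2]
tcp_rot: [-3.138, -0.145, 0.006]
contact_force: [1.3, 0.6, 0.0]
finger_gap: 60.1
```

Emit:
arm_command([
  {"translation":[-8,40,0],"gripper":60,"turn":-0.123},
  {"translation":[-6,35,0],"gripper":60,"turn":-0.123},
  {"translation":[-6,25,0],"gripper":60,"turn":0},
  {"translation":[0,0,0],"gripper":60,"turn":0},
  {"translation":[0,0,0],"gripper":60,"turn":0},
  {"translation":[0,0,0],"gripper":60,"turn":0},
])

```text
time_s: 9.5
tool_pos: [480.1, 198.3, 197.3]
tcp_rot: [3.132, -0.234, -0.003]
contact_force: [-0.2, -0.0, -0.4]
finger_gap: 60.0
```

```bash
python3 - <<'E'
from meas import *
s=readout.sense(); print(s["time_s"],np.round(s["tool_pos"],1),np.round(s["tcp_rot"],3))
m=camera_model("wrist"); im=read_camera("wrist"); cv2.imwrite("pics/w5.png",im); C=colors(im)
k,lab,st,_=cv2.connectedComponentsWithStats(C["red"].astype(np.uint8))
for i in range(1,k):
    if st[i,4]<150: continue
    y,x=np.nonzero(lab==i); P=np.array([atz(m,a,b,53)[:2] for a,b in zip(x,y)]); c=P.mean(0); w=np.linalg.svd(P-c,full_matrices=False)[2][0]; t=(P-c)@w
    print(st[i],c.round(1),np.degrees(np.arctan2(w[1],w[0])).round(1),(c+t.min()*w).round(1),(c+t.max()*w).round(1))
E
```

```text
9.5 [480.1 198.3 197.3] [ 3.132e+00 -2.340e-01 -3.000e-03]
[ 245  140   15   92 1221] [476.8 200.6] 171.8 [524.2 193.8] [424.4 208.2]
[  31  215   69   74 1270] [429.3 431.9] -158.3 [476.  450.4] [379.5 412.1]
[352 270  32  18 304] [341.1  78. ] 78.3 [337.5  60.7] [345.7 100. ]
[298 285  18  16 176] [332.7 156.3] -146.2 [342.6 162.9] [321.2 148.6]
```

Emit:
arm_command([
  {"translation":[0.7,1.7,-35],"gripper":60,"turn":0.005},
  {"translation":[0,0,-35],"gripper":60,"turn":0},
  {"translation":[0,0,-35],"gripper":60,"turn":0},
  {"translation":[0,0,-28],"gripper":60,"turn":0},
  {"translation":[0,0,-20],"gripper":50,"turn":0},
  {"translation":[0,0,-14],"gripper":40,"turn":0},
  {"translation":[0,0,0],"gripper":30,"turn":0},
  {"translation":[0,0,0],"gripper":30,"turn":0},
])

```text
time_s: 10.35
tool_pos: [481.8, 200.6, 31.9]
tcp_rot: [-3.133, 0.226, -0.001]
contact_force: [-0.9, 0.4, 0.3]
finger_gap: 29.8
```

Emit:
arm_command([
  {"translation":[0,0,0],"gripper":0,"turn":0},
  {"translation":[0,0,0],"gripper":0,"turn":0},
  {"translation":[0,0,0],"gripper":0,"turn":0},
  {"translation":[0,0,0],"gripper":0,"turn":0},
], newtons=90)

```text
time_s: 10.75
tool_pos: [482.1, 201.0, 32.7]
tcp_rot: [-3.133, 0.225, -0.004]
contact_force: [-0.3, -1.5, 5.6]
finger_gap: 14.0
```

Emit:
arm_command([
  {"translation":[0,0,8],"gripper":0,"turn":0},
  {"translation":[0,0,15],"gripper":0,"turn":0},
  {"translation":[0,0,25],"gripper":0,"turn":0},
  {"translation":[0,0,25],"gripper":0,"turn":0},
  {"translation":[0,0,20],"gripper":0,"turn":0},
  {"translation":[0,0,10],"gripper":0,"turn":0},
  {"translation":[0,0,0],"gripper":0,"turn":0},
  {"translation":[0,0,0],"gripper":0,"turn":0},
])

```text
time_s: 11.55
tool_pos: [480.3, 200.9, 133.6]
tcp_rot: [3.133, -0.225, -0.002]
contact_force: [-0.5, -0.7, -2.2]
finger_gap: 14.2
```

```bash
python3 - <<'E'
from meas import *
s=readout.sense(); print(s["time_s"],np.round(s["tool_pos"],1),np.round(s["tcp_rot"],3),s["finger_gap"],np.round(s["contact_force"],1),np.round(s["moment"],2))
a=read_camera("wrist"); b=read_camera("scene"); m=camera_model("scene"); np.save("w6T.npy",camera_model("wrist")["T"]); cv2.imwrite("pics/w6.png",a)
u,v=proj(m,[560,185,110]).astype(int); print(u,v)
x0,y0=max(u-60,0),max(v-55,0); b=b[y0:y0+110,x0:x0+120]
cv2.imwrite("pics/lift.png",cv2.hconcat([cv2.resize(a,(400,300)),cv2.resize(b,(327,300),interpolation=2)]))
E
```

```text
11.55 [480.3 200.9 133.6] [ 3.133e+00 -2.250e-01 -2.000e-03] 14.168506071943291 [-0.5 -0.7 -2.2] [ 0.03  0.21 -0.03]
289 233
```

View pics/lift.png

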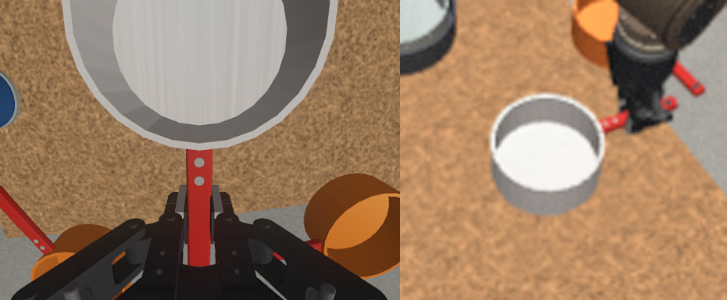

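Emit:
arm_command([
  {"translation":[5,-15,8],"gripper":0,"turn":0.06},
  {"translation":[10,-30,8],"gripper":0,"turn":0.12},
  {"translation":[10,-30,4],"gripper":0,"turn":0.12},
  {"translation":[10,-30,0],"gripper":0,"turn":0.12},
  {"translation":[10,-30,0],"gripper":0,"turn":0.12},
  {"translation":[10,-30,0],"gripper":0,"turn":0.12},
  {"translation":[10,-30,0],"gripper":0,"turn":0.12},
  {"translation":[10,-30,0],"gripper":0,"turn":0.12},
])

```text
time_s: 12.45
tool_pos: [555.6, -25.3, 152.7]
tcp_rot: [-2.915, -1.168, 0.004]
contact_force: [0.3, 1.3, -1.5]
finger_gap: 14.1
```

Emit:
arm_command([
  {"translation":[10,-30,0],"gripper":0,"turn":0.12},
  {"translation":[10,-30,0],"gripper":0,"turn":0.12},
  {"translation":[10,-30,0],"gripper":0,"turn":0.12},
  {"translation":[10,-30,0],"gripper":0,"turn":0.12},
  {"translation":[10,-30,0],"gripper":0,"turn":0.12},
  {"translation":[10,-30,0],"gripper":0,"turn":0.12},
  {"translation":[10,-30,0],"gripper":0,"turn":0.12},
  {"translation":[10,-20,0],"gripper":0,"turn":0.12},
])

```text
time_s: 13.25
tool_pos: [635.7, -256.2, 152.3]
tcp_rot: [-2.048, -2.38, 0.002]
contact_force: [0.8, -0.6, -1.5]
finger_gap: 14.1
```

Emit:
arm_command([
  {"translation":[10,-15,0],"gripper":0,"turn":0.12},
  {"translation":[5,-2,0],"gripper":0,"turn":0.04},
  {"translation":[0,0,0],"gripper":0,"turn":0},
  {"translation":[0,0,0],"gripper":0,"turn":0},
])

```text
time_s: 13.65
tool_pos: [650.5, -270.7, 152.7]
tcp_rot: [-1.857, -2.531, 0.001]
contact_force: [-0.4, 0.4, -2.0]
finger_gap: 14.1
```

Emit:
arm_command([
  {"translation":[-2,0,-10],"gripper":0,"turn":0},
  {"translation":[-2,-1,-15],"gripper":0,"turn":0},
  {"translation":[-1,0,-12],"gripper":0,"turn":0},
  {"translation":[0,0,-6],"gripper":0,"turn":0},
  {"translation":[0,0,0],"gripper":0,"turn":0},
  {"translation":[0,0,0],"gripper":0,"turn":0},
])

```text
time_s: 14.25
tool_pos: [646.2, -272.0, 111.2]
tcp_rot: [-1.857, -2.534, -0.0]
contact_force: [0.4, -0.6, -1.9]
finger_gap: 14.0
```

```bash
cat > w7.py <<'E'
from meas import *
import sys
s=readout.sense(); print(s["time_s"],np.round(s["tool_pos"],1),np.round(s["tcp_rot"],3),np.round(s["contact_force"],1))
m=camera_model("wrist"); im=read_camera("wrist"); cv2.imwrite("pics/"+sys.argv[1],im); C=colors(im)
zt=s["tool_pos"][2]+21
for n,z in(("red",zt),("blue",50),("green",45),("yellow",63)):
    k,lab,st,_=cv2.connectedComponentsWithStats(C[n].astype(np.uint8))
    for i in range(1,k):
        if st[i,4]<30: continue
        y,x=np.nonzero(lab==i); P=np.array([atz(m,a,b,z)[:2] for a,b in zip(x,y)]); c=P.mean(0); w=np.linalg.svd(P-c,full_matrices=False)[2][0]; t=(P-c)@w
        print(n,st[i],c.round(1),np.degrees(np.arctan2(w[1],w[0])).round(1),(c+t.min()*w).round(1),(c+t.max()*w).round(1))
E
python3 w7.py w7.png
```

```text
14.25 [ 646.2 -272.   111.2] [-1.857 -2.534 -0.   ] [ 0.4 -0.6 -1.9]
red [ 238  191   34  151 4245] [ 645.4 -270.7] 107.3 [ 659.4 -315.5] [ 633.4 -232.1]
blue [  93  156   77   80 1750] [ 551.7 -287.5] -117.9 [ 569.1 -254.6] [ 531.5 -325.6]
blue [146 323  14  11  48] [ 591.3 -411.6] -120.9 [ 595.7 -404.4] [ 587.  -418.9]
green [  19   54   75   28 1540] [ 481.8 -213. ] -161.2 [ 505.9 -204.7] [ 455.1 -222. ]
```

View pics/w7.png

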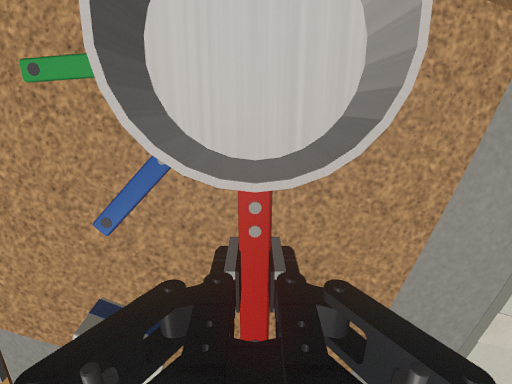

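Emit:
arm_command([
  {"translation":[-0.6,2,-7],"gripper":0,"turn":0},
  {"translation":[0,0,-7],"gripper":0,"turn":0},
  {"translation":[0,0,-6],"gripper":0,"turn":0},
  {"translation":[0,0,0],"gripper":0,"turn":0},
])

```text
time_s: 14.7
tool_pos: [644.5, -269.5, 89.4]
tcp_rot: [-1.855, -2.532, 0.001]
contact_force: [-0.7, -0.3, -2.5]
finger_gap: 13.9
```

Emit:
arm_command([
  {"translation":[0,0,-6],"gripper":0,"turn":0},
  {"translation":[0,0,-6],"gripper":0,"turn":0},
  {"translation":[0,0,-6],"gripper":0,"turn":0},
  {"translation":[0,0,0],"gripper":0,"turn":0},
])

```text
time_s: 15.1
tool_pos: [644.7, -269.6, 71.7]
tcp_rot: [-1.855, -2.532, 0.0]
contact_force: [-0.4, 0.9, -2.7]
finger_gap: 14.0
```

Emit:
arm_command([
  {"translation":[0,0,-6],"gripper":0,"turn":0},
  {"translation":[0,0,-6],"gripper":0,"turn":0},
  {"translation":[0,0,-2],"gripper":0,"turn":0},
  {"translation":[0,0,0],"gripper":0,"turn":0},
])

```text
time_s: 15.5
tool_pos: [645.1, -269.8, 58.5]
tcp_rot: [-1.856, -2.533, 0.0]
contact_force: [0.0, 0.0, -1.6]
finger_gap: 13.9
```

```bash
python3 w7.py w8.png; python3 -c "
import cv2; a=cv2.imread('pics/w8.png'); cv2.imwrite('pics/w8c.png',cv2.resize(a[60:300,120:400],None,fx=2.4,fy=2.4))"
```

```text
15.5 [ 645.1 -269.8   58.5] [-1.856 -2.533  0.   ] [ 0.   0.  -1.6]
red [ 238  191   34  151 4250] [ 644.4 -268.5] 107.3 [ 658.3 -313.2] [ 632.3 -229.9]
blue [  51  154  113  121 3444] [ 556.  -279.4] -117.9 [ 577.  -239.8] [ 531.7 -325.5]
blue [143 369  19  15  57] [ 605.6 -399. ] -115.9 [ 610.  -389.9] [ 600.8 -408.9]
green [   0   39   91   40 2647] [ 506.6 -204.6] -160.6 [ 531.2 -195.9] [ 481.9 -213.3]
yellow [119 131  19  22 150] [ 566.8 -229.2] -37.8 [ 562.5 -225.9] [ 571.2 -232.6]
yellow [167 176  21  15 118] [ 594.8 -242.8] -13.4 [ 589.4 -241.5] [ 600.1 -244. ]
yellow [275 187  25  16 269] [ 650.2 -231.7] -150.6 [ 655.5 -228.8] [ 645.1 -234.6]
yellow [213 188  25  15 266] [ 620.  -241.2] 7.2 [ 613.9 -242. ] [ 625.8 -240.5]
```

View pics/w8c.png

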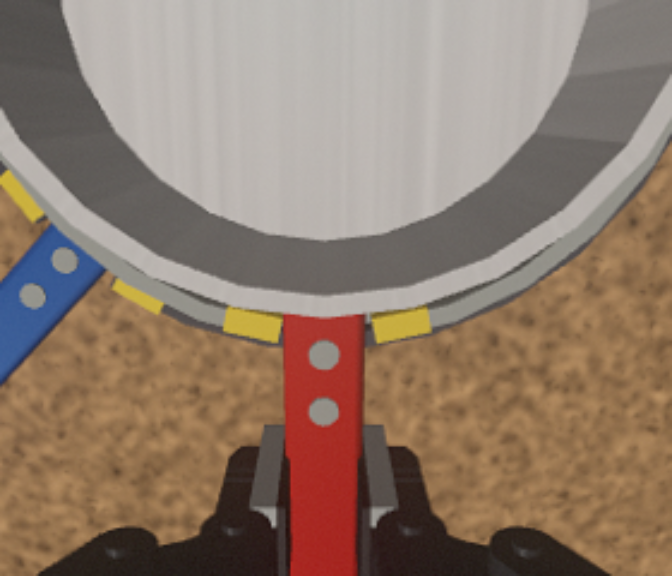

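Emit:
arm_command([
  {"translation":[0.3,0,-4],"gripper":0,"turn":0},
  {"translation":[0,0,-4],"gripper":0,"turn":0},
  {"translation":[0,0,-3],"gripper":0,"turn":0},
  {"translation":[0,0,0],"gripper":0,"turn":0},
])

```text
time_s: 15.95
tool_pos: [645.3, -269.8, 47.4]
tcp_rot: [-1.856, -2.533, 0.0]
contact_force: [-0.1, -0.3, -2.4]
finger_gap: 13.9
```

Emit:
arm_command([
  {"translation":[0,0,-1.5],"gripper":0,"turn":0},
  {"translation":[0,0,-1.5],"gripper":0,"turn":0},
  {"translation":[0,0,-1],"gripper":0,"turn":0},
  {"translation":[0,0,0],"gripper":0,"turn":0},
])

```text
time_s: 16.35
tool_pos: [645.9, -270.1, 44.4]
tcp_rot: [1.857, 2.534, 0.0]
contact_force: [-0.3, -0.5, -1.6]
finger_gap: 13.6
```

Emit:
arm_command([
  {"translation":[0,0,-1],"gripper":0,"turn":0},
  {"translation":[0,0,-0.7],"gripper":0,"turn":0},
  {"translation":[0,0,0],"gripper":0,"turn":0},
])

```text
time_s: 16.65
tool_pos: [646.1, -270.3, 43.1]
tcp_rot: [1.856, 2.533, -0.0]
contact_force: [0.4, -1.5, 1.4]
finger_gap: 14.2
```

Weight is off the tool, so the pan is down. Release gently and rise.

Emit:
arm_command([
  {"translation":[0,0,0],"gripper":18,"turn":0},
  {"translation":[0,0,0],"gripper":24,"turn":0},
  {"translation":[0,0,0],"gripper":35,"turn":0},
  {"translation":[0,0,0],"gripper":40,"turn":0},
  {"translation":[0,0,0],"gripper":40,"turn":0},
  {"translation":[0,0,15],"gripper":40,"turn":0},
  {"translation":[0,0,30],"gripper":40,"turn":0},
  {"translation":[0,0,40],"gripper":40,"turn":0},
])

```text
time_s: 17.45
tool_pos: [644.5, -269.3, 127.0]
tcp_rot: [-1.854, -2.53, 0.001]
contact_force: [0.9, -0.3, -0.6]
finger_gap: 40.2
```

Emit:
arm_command([
  {"translation":[0,0,40],"gripper":40,"turn":0},
  {"translation":[0,0,30],"gripper":40,"turn":0},
  {"translation":[0,0,0],"gripper":40,"turn":0},
  {"translation":[0,0,0],"gripper":40,"turn":0},
])

```text
time_s: 17.85
tool_pos: [646.3, -270.3, 199.8]
tcp_rot: [1.855, 2.532, 0.0]
contact_force: [-0.0, 0.1, -0.7]
finger_gap: 39.9
```

```bash
cat > w9.py <<'E'
from meas import *
s=readout.sense(); print(s["time_s"],np.round(s["tool_pos"],1))
m=camera_model("wrist"); im=read_camera("wrist"); C=colors(im); cv2.imwrite("pics/w9.png",im)
for n,z in(("red",63),("blue",50),("green",45),("yellow",63),("yellow",50)):
    k,lab,st,cen=cv2.connectedComponentsWithStats(C[n].astype(np.uint8))
    for i in range(1,k):
        if st[i,4]<30: continue
        y,x=np.nonzero(lab==i); P=np.array([atz(m,a,b,z)[:2] for a,b in zip(x,y)]); c=P.mean(0); w=np.linalg.svd(P-c,full_matrices=False)[2][0]; t=(P-c)@w; print(n,z,cen[i].round(),st[i,4],c.round(1),np.degrees(np.arctan2(w[1],w[0])).round(1),(c+t.min()*w).round(1),(c+t.max()*w).round(1))
sc=read_camera("scene"); u,v=proj(camera_model("scene"),[600,-200,50]).astype(int)
cv2.imwrite("pics/fin.png",cv2.hconcat([cv2.resize(im,(440,330)),cv2.resize(sc[v-45:v+45,u-45:u+45],(330,330),interpolation=2)]))
E
python3 w9.py
```

```text
17.85 [ 646.3 -270.3  199.8]
red 63 [254. 188.] 1243 [ 647.  -275.1] 107.3 [ 662.8 -325.9] [ 632.8 -229.6]
blue 50 [170. 164.] 1135 [ 555.4 -279.7] -118.1 [ 577.8 -237.8] [ 531.2 -325.2]
green 45 [127.  78.] 1177 [ 493.9 -208.2] -160.7 [ 531.8 -194.9] [ 454.9 -221.9]
green 45 [505. 379.] 72 [1121. -461.] -11.4 [1095.3 -455.9] [1138.9 -464.7]
yellow 63 [187. 121.] 79 [ 565.  -229.7] -36.7 [ 560.3 -226.2] [ 569.8 -233.3]
yellow 63 [212. 144.] 64 [ 593.7 -243.6] -13.7 [ 588.2 -242.3] [ 599.3 -245. ]
yellow 63 [238. 149.] 88 [ 619.6 -240.5] 2.6 [ 613.8 -240.8] [ 625.8 -240.2]
yellow 63 [270. 149.] 86 [ 649.8 -231.1] 28.1 [ 644.6 -233.9] [ 655.1 -228.3]
yellow 50 [187. 121.] 79 [ 562.3 -231.3] -36.7 [ 557.4 -227.7] [ 567.3 -235.1]
yellow 50 [212. 144.] 64 [ 592.4 -245.9] -13.7 [ 586.7 -244.5] [ 598.3 -247.4]
yellow 50 [238. 149.] 88 [ 619.5 -242.7] 2.6 [ 613.4 -242.9] [ 626.  -242.4]
yellow 50 [270. 149.] 86 [ 651.1 -232.8] 28.1 [ 645.7 -235.7] [ 656.6 -229.9]
```

View pics/fin.png

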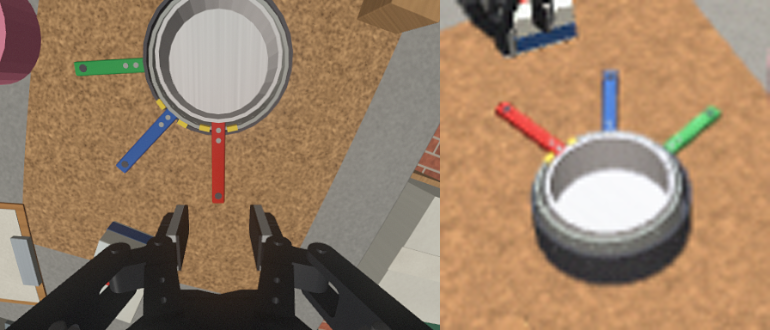

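```bash
python3 -c "
from h import *
ticket.job_done(); print(readout.sense()['time_s'])"
```

```text
the job is handed in; nothing more can be done
the job is handed in; nothing more can be done
```

The three pans are nested in the order you asked, and I handed the job in with the gripper open and clear. The last reading before hand-in was about 18 s, well under the 72 s limit.

- **Medium pan:** I pushed its blue handle anticlockwise with the closed fingers until it dropped into the large pan's yellow-marked notch. It sits at about -118°; I measured the notch at -117.4°.
- **Small pan:** I pinched the red handle about 111 mm from the axis, carried the pan level and lowered it into the medium pan. I let go once its weight came off the tool.

**Last checks (wrist and scene pictures):**
- **Handles:** They stand fanned at about -161°, -118° and -73°. The blue and red handles lie between their yellow marks.
- **Flatness:** The red handle's measured length fits the pan's home height, so I take it to be sitting flat. I judged both pans' flatness from the pictures, not by direct measurement.
- **Large pan:** Its handle and notch marks were within about 2 mm of where they started. That is the camera's own accuracy.
- **Boxes and filter:** I kept the arm's path clear of them but did not re-measure their positions.

**What disagreed:**
- My two estimates of the medium pan's centre differed by 4–5 mm. A close-up look before the final lowering showed the handle centred on its notch to under 1 mm.
- The gripper read a 14 mm opening on the 16 mm handle, but the grip held throughout.

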